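# Vent the clamp, rock the locating block free and hold it

## Robot

A 6-joint arm with a two-finger parallel gripper is mounted at the origin on the work surface. World frame = base frame: x ahead of the robot, y to its left, z up, the work surface at z = 0. Lengths are in m, angles in rad, forces in N, time in s.
With the tool pointing down it reaches from about 0.35 to 0.875 m from the base axis. Payload 4.2 kg.
Tool frame: the origin (TCP) lies between the finger pads; the fingertips stand 22 mm ahead of it and the grasp point (between the pads) lies 3 mm ahead of it (bot.nose_length is the distance from the TCP to the fingertips, in m); z points along the fingers, y is the line along which they close (so a half turn about z gives the same grasp; the last joint's range is limited). The gripper opens to 87 mm and grips with 3 to 60 N. Pads are 19 mm wide; open, the fingers measure 117 mm over their backs; the gripper's body (75 mm by 190 mm) begins 51 mm behind the grasp point.
Start: joints at [1.387, 0.385, 0.008, 0, -1.194, -0.259], TCP at [0.268, 0.565, 0.245] pointing down, gripper open.
Joint ranges: [-3.14, 3.14], [-1.21, 2.06], [-1.07, 1.41], [-3.16, 2.05], [-2.99, -0.16], [-3.1, 3.1]. Speed limits (rad/s): [2.79, 2.79, 3.14, 3.14, 3.14, 3.14].

## Interface

Orientations are given as a rotation vector (axis times angle).
In Python, from plant import state, cams, finish_job, bot gives the robot as it stands. The module is installed in compiled form; this text tells all that it offers.
- The arm moves only by the tool servo_tool, never from a script. Its argument "steps" is one flat list of numbers, 6 for each row, row after row: the shift along the world's x, y, z in cm, then the turn, a rotation vector about the world's x, y, z in degrees. In form: [x, y, z, wx, wy, wz, x, y, z, wx, wy, wz, ...]. A call has 1 to 20 rows; each row shifts and turns the commanded pose from where the row before left it; what a row does not reach is not made up. A row lasts 1/8 s, in which the tool goes at most 62.5 mm and 10.7 degrees, less where a joint would pass 70% of its speed; a pose out of reach is approached as far as the arm can. A call is refused whole if a number of a shift passes 6.25 or a number of a turn 10.7, either way. A call with a gripper value outside its range is refused whole. "jaw" is the opening, from 0 (shut) to 1 (fully open), set as the call begins (left out, the last holds). The fingers move at their own pace and stop on an object; "newtons" is the grip in N (left out, the last holds). Time passes only in rows, so rows that do not move let the fingers close. It gives the time, the measured TCP pose, the force, the opening and the grip force at its end, in the units of the state.
- state(): the state, without advancing time (a new reading comes with each control period).
- cams.camera(name): name is "scene" or "top" or "wrist"; returns a dict with "color" (400x640x3 uint8, red, green, blue), "fx", "fy", "cx", "cy" (pixels), "k1" (the pictures are not rectified: a ray, as slopes to the right and down, at radius r is drawn at 1 + k1 r^2 times it, then the intrinsics apply), "xyz" and "orientation" of the camera in the world; the wrist camera has in their place "tool_from_camera" (4x4, takes a point from camera to tool coordinates, whose origin is the TCP and whose axes are the flange's). Camera axes: x right, y down, z forward; pixel columns grow to the right and rows downward; lengths in m; the calibration is good to about 2 mm. A picture is of the moment at which its call begins: read the wrist's pose just before it. There is no depth.
- finish_job(): hands the job in; it is judged then, once.
The state is a dict: "time": time; "joint_positions": joint angles; "qd": joint speeds; "joint_efforts": joint torques, N m; "ee_pos": TCP position; "tool_rot": TCP orientation; "ft_force": force on the tool from outside, world axes, zero at the start; "torque": the same for the moment, N m; "opening": opening from 0.0 (shut) to 1.0 (fully open); "grip_force": force on a finger pad.
Only numpy, scipy, OpenCV 4.12 (cv2) and the standard library are available. Lean on these libraries where they do the work, as an engineer would, in place of code of your own. Each camera call takes 0.05 s, during which the arm holds its last target. There are 200 camera calls.

## Task

On the carver's bench, shut down the air clamp by pressing the three round keys of its key box fully down one at a time: the largest, then the middle-sized, then the smallest. Then take the upright wooden locating block stuck in the clamping seat, rock it side to side against one jaw and then the other until both have given way and it frees, draw it straight up and finish still holding it in the gripper, upright and still over the seat, its foot about 2 cm clear above the seat's cover plates. Leave everything else on the bench where it is.

Things in the scene. Friction and masses are not known exactly. Their poses are not given: they have to be found in the camera images.
- keybox: grey key box fixed on the bench, 100 (x) x 200 (y) x 30 mm tall, carrying three white round keys in a row along its y axis, 60 mm apart, in an order that changes from run to run. Origin: centre of its underside, z up
- key_large_top (a point): centre of the top of the largest key, 42 mm diameter; up, it stands 10 mm proud of its dark round collar (58 mm diameter) and 52 mm above the bench. Fully down is 6 mm of travel straight down and takes 5 N; it springs back
- key_middle_top (a point): the same for the middle key, 32 mm diameter (collar 48 mm)
- key_small_top (a point): the same for the smallest key, 22 mm diameter (collar 38 mm)
- key_large (a joint): travel of the large key: 0 m up, 0.006 m fully down; it counts as pressed beyond 0.004
- key_middle (a joint): travel of the middle key: 0 m up, 0.006 m fully down; it counts as pressed beyond 0.004
- key_small (a joint): travel of the small key: 0 m up, 0.006 m fully down; it counts as pressed beyond 0.004
- seat: metal clamping seat fixed on the bench, 110 (x) x 180 (y) x 38 mm tall. Origin: centre of its underside, z up. A channel 33 mm wide runs along its y axis, its floor 10 mm above the bench. Two cover plates (tops 38 mm up, the highest faces) close the channel except for a window 56 mm long (y) in the middle, where the jaws show
- seat_mouth (a point): centre of the window, level with the tops of the cover plates. In the window two dark jaws, one at the seat's +y and one at -y, grip over the block's foot; they slide along y, are 9 mm thick, their undersides 25 mm and tops 34 mm above the bench. The lift is measured from this height
- block_center (a point): centre (half-way up) of the stuck locating block: wooden post 28 (seat's x) x 22 (seat's y) mm on a steel foot 30 x 31 x 12 mm, 90 mm tall in all, about 0.14 kg, square to the seat. Its top starts 100 mm and this point 55 mm above the bench
- block: the same block; origin at the centre of the foot's underside. The foot, 4.5 mm wider than the post on each y side, is caught under the jaws with 3 mm of play: a straight pull cannot free it. Moving the block along the seat's y (shifting, leaning) pushes a jaw back; the foot slides with it, unless pressed hard on the floor. It lifts out once the jaws have given a little over 9 mm together and it is centred between them
- jaw_left (a joint): how far the jaw on the seat's +y side has been pushed back (away from the block): 0 to 0.007 m, its stop. At 0 the jaw is 0.3 mm from the centred post. It takes about 6 N to slide and stays where it is left. One jaw alone, even at its stop, does not free the block
- jaw_right (a joint): the same for the jaw on the seat's -y side
- gouge: bystander: carving gouge, 200 mm, dark handle 26 mm thick, lying. Leave it
- chisel: bystander: chisel, 180 mm, handle 26 mm thick, lying. Leave it
- brush: bystander: flat brush, 200 mm, lying. Leave it
- spare: bystander: spare locating block of the same shape as the stuck one, lying on its side on the bench (origin: middle of its underside); not wanted. Leave it
- offcut: bystander: wood offcut 70 x 50 x 22 mm, lying. Leave it
- mallet: bystander: turned wooden carver's mallet, standing, 84 mm thick, 245 mm tall. Leave it
- tin: bystander: tin, standing, 90 mm diameter, 120 mm tall. Leave it
- jar: bystander: jar, standing, 60 mm diameter, 80 mm tall. Leave it
Things that resemble listed ones, but are neither listed nor needed, are in the scene too. Leave any blue or turquoise look-alike of the block alone. Leave any purple look-alike of the seat alone.

How it is judged:
On the way, in this order (a step that is already met when the one before it is completed fails the run):
1. the large key is pressed fully down, the others up, the block still in its seat (value of joint key_large above 0.004 m and value of joint each of key_middle, key_small below 0.003 m and z of block_center in the frame of seat below 0.065 m), for 0.05 s.
2. the middle key is pressed fully down, the others up, the block still in its seat (value of joint key_middle above 0.004 m and value of joint each of key_large, key_small below 0.003 m and z of block_center in the frame of seat below 0.065 m), for 0.05 s.
3. the small key is pressed fully down, the others up, the block still in its seat (value of joint key_small above 0.004 m and value of joint each of key_large, key_middle below 0.003 m and z of block_center in the frame of seat below 0.065 m), for 0.05 s.
4. the block, still in its seat, has pushed back both jaws (value of joint each of jaw_left, jaw_right above 0.0018 m and z of block_center in the frame of seat below 0.065 m), for 0.1 s.
At the end, for the whole second after the job is handed in: block gripped (over 2 N), touching nothing of the seat, still (under 0.03 m/s), upright within 0.25 rad, centre within 40 mm of the seat's centre from above, foot 6 to 42 mm above the cover plates; both jaws pushed back over 1.8 mm; all keys up again (z of block_center in the frame of seat between 0.089 and 0.125 m and horizontal distance between block_center and seat below 0.04 m and angle between block_center's own z axis and vertical below 0.25 rad and linear speed of block below 0.03 m/s and contact force between each of the fingers, block and seat below 0.3 N and contact force between the fingers and block above 2 N and value of joint each of jaw_left, jaw_right above 0.0018 m and value of joint each of key_large, key_middle, key_small below 0.003 m); the arm keeps its last pose, push and grip.
It fails at once if two keys are down at once (value of joint each of key_large, key_middle above 0.003 m or value of joint each of key_large, key_small above 0.003 m or value of joint each of key_middle, key_small above 0.003 m).
It fails at once if a bystander is moved more than 30 mm (distance of any of gouge, chisel, brush, spare, offcut, mallet, tin, jar from where it was at the start of the episode above 0.03 m).
It also fails if it takes over 58 s, if anything falls off the work surface, if the arm or the gripper's body presses on something with over 40 N, if the wrist force passes 120 N, or if a joint passes its speed limit or range.

## Working session

There is one attempt and no reset: what is moved stays moved. The work goes in short steps, Python scripts to look and compute and a tool call to move; the robot and the scene stay as the last step left them, time stands still between calls to the robot, and variables do not carry over. Pictures are saved under pics/ and viewed, at most 10 in all, crops included, and the job is handed in when it is done.

Besides the shell and the picture viewer there is one more tool, called after "Call:" by a JSON object that holds its "name" and its "arguments". servo_tool: Moves the arm, as the interface text tells. Its arguments: {"type":"object","properties":{"steps":{"type":"array","items":{"type":"number"}},"jaw":{"type":"number"},"newtons":{"type":"number"}},"required":["steps"]}

```bash
mkdir -p pics; cat > h.py <<'E'
import numpy as np, cv2
from scipy.spatial.transform import Rotation as R
from plant import state, cams, finish_job, bot
def pose(c, st=None):
    if "tool_from_camera" in c:
        T=np.array(c["tool_from_camera"]); Rt=R.from_rotvec(st["tool_rot"]).as_matrix()
        return Rt@T[:3,:3], Rt@T[:3,3]+np.array(st["ee_pos"])
    o=np.array(c["orientation"]); 
    return (o if o.shape==(3,3) else R.from_rotvec(o).as_matrix()), np.array(c["xyz"])
def K(c): return np.array([[c["fx"],0,c["cx"]],[0,c["fy"],c["cy"]],[0,0,1.]]), np.array([c["k1"],0,0,0.])
def px2w(c,P,uv,z):
    k,d=K(c); n=cv2.undistortPoints(np.array(uv,float).reshape(-1,1,2),k,d).reshape(-1,2)
    r=np.c_[n,np.ones(len(n))]@P[0].T
    return P[1]+r*((z-P[1][2])/r[:,2])[:,None]
def w2px(c,P,X):
    k,d=K(c); q=(np.atleast_2d(X)-P[1])@P[0]
    return cv2.projectPoints(q.reshape(-1,1,3),np.zeros(3),np.zeros(3),k,d)[0].reshape(-1,2)
E
python3 - <<'E'
from h import *
import pickle
for n in ["top","scene"]:
    c=cams.camera(n); pickle.dump(c,open(n+".pkl","wb"))
    print(n,c["xyz"],c["orientation"],c["fx"],c["k1"])
    cv2.imwrite(f"pics/{n}0.png",cv2.resize(c["color"][...,::-1],(800,500)))
print(state())
E
```

```text
top [0.35115581 0.00782802 1.25188809] [-2.17636541  2.13390045 -0.16931679] 379.7385640837681 -0.024672574926758367
scene [ 1.46806719 -0.2551172   0.81852493] [-1.84109965 -1.39486422  0.71413807] 473.6486124513909 0.021053070321533696
{'time': 0.1, 'joint_positions': array([ 1.38661718e+00,  3.85493332e-01,  6.74325369e-03, -4.36250745e-04,
       -1.19399452e+00, -2.58621764e-01]), 'qd': array([-0.00037095, -0.00141098,  0.00422921,  0.00145759,  0.00130367,
       -0.00027812]), 'joint_efforts': array([-8.32093683e-04, -3.91691351e+01,  1.87934411e+01,  4.23195630e+00,
        1.34340132e-02, -6.73641375e-05]), 'ee_pos': array([0.26755212, 0.56428199, 0.24355298]), 'tool_rot': array([ 3.06293948e+00, -6.89697099e-01, -5.22290878e-04]), 'ft_force': array([-0.32581165,  0.32064665, -0.79331899]), 'torque': array([-0.01876214, -0.07577083,  0.04350941]), 'grip_force': 0.0, 'opening': 1.001275564208695}
```

View pics/top0.png

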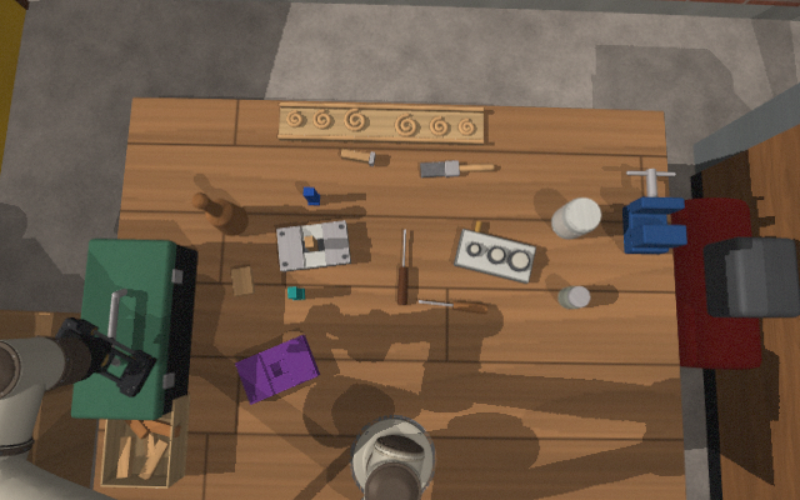

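View pics/scene0.png

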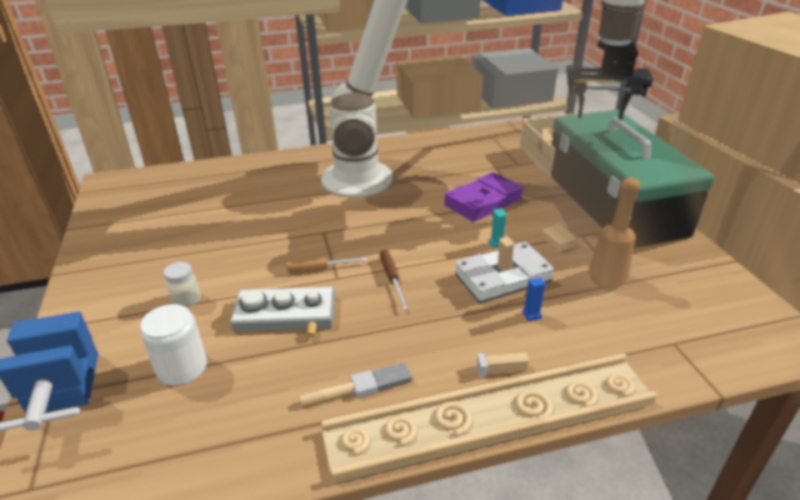

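Top view (800x500): the grey key box is at (495,255), with small, middle and large keys at (474,249), (497,255) and (520,261). The candidates for the seat are grey (313,245) and purple (278,368). For the block they are wood in the grey seat (310,241), blue (312,196), turquoise (296,293) and the wooden spare lying at (357,157). The grey seat with the wooden upright block fits the description. I'll confirm it in a crop and measure.

```bash
python3 - <<'E'
from h import *
import pickle
c=pickle.load(open("top.pkl","rb")); P=pose(c)
im=c["color"][...,::-1]
cv2.imwrite("pics/crop0.png",np.vstack([cv2.resize(im[168:224,212:292],(800,560),interpolation=cv2.INTER_CUBIC)[:, :],])[:560])
g=cv2.cvtColor(im,cv2.COLOR_BGR2GRAY)
for n,uv,z in [("small",(474,249),.052),("mid",(497,255),.052),("large",(520,261),.052),("seat",(313,245.5),.038),("blocktop",(309.5,240),.1),("spare",(357,157),.02),("blue",(311,189),.09),("turq",(296,292),.09),("jar",(575,297),.08),("tin",(582,215),.12),("chis",(403,268),.02)]:
    print(n,px2w(c,P,np.array(uv)*.8,z)[0].round(4))
# min-area rect of light-grey boxes
hsv=cv2.cvtColor(im,cv2.COLOR_BGR2HSV)
m=((hsv[...,1]<40)&(hsv[...,2]>90)).astype(np.uint8)
for nm,(x0,y0,x1,y1),z in [("seat",(216,172,286,220),.038),("box",(358,178,435,230),.030)]:
    s=np.zeros_like(m); s[y0:y1,x0:x1]=m[y0:y1,x0:x1]
    pts=px2w(c,P,np.argwhere(s)[:,::-1],z)[:,:2]*1000
    print(nm,cv2.minAreaRect(pts.astype(np.float32)))
E
```

```text
small [ 0.5316 -0.1975  0.052 ]
mid [ 0.5173 -0.2566  0.052 ]
large [ 0.5031 -0.3157  0.052 ]
seat [0.5341 0.2168 0.038 ]
blocktop [0.5383 0.2153 0.1   ]
spare [0.7806 0.1124 0.02  ]
blue [0.6698 0.2194 0.09  ]
turq [0.4108 0.2442 0.09  ]
jar [ 0.4122 -0.4444  0.08  ]
tin [ 0.6116 -0.4531  0.12  ]
chis [ 0.4824 -0.017   0.02  ]
seat ((534.9768676757812, 217.50088500976562), (112.97454833984375, 180.40585327148438), 8.009033203125)
box ((519.150634765625, -255.1192626953125), (198.82388305664062, 99.64851379394531), 76.98331451416016)
```

View pics/crop0.png

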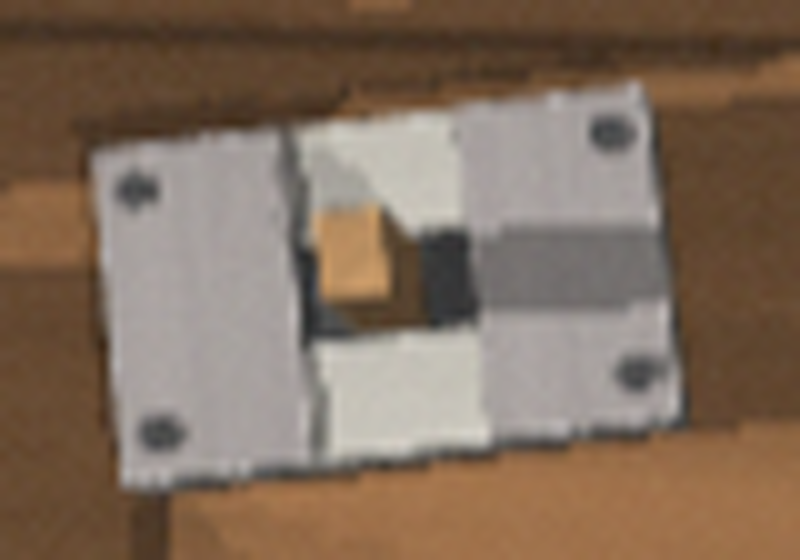

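The crop confirms it: in the grey seat there are dark jaws at about (310,290) and (445,275) of the crop, and the wooden block top is at (353,255). The measured sizes (113x180, 199x100 mm) match. Seat yaw is about +8°, key box yaw about -13°. Moving over the large key.

Call:
{"name": "servo_tool", "arguments": {"steps": [1.48,-5.5,0,0,0,0,1.48,-5.5,0,0,0,0,1.48,-5.5,0,0,0,0,1.48,-5.5,0,0,0,0,1.48,-5.5,0,0,0,0,1.48,-5.5,0,0,0,0,1.48,-5.5,0,0,0,0,1.48,-5.5,0,0,0,0,1.48,-5.5,0,0,0,0,1.48,-5.5,0,0,0,0,1.48,-5.5,0,0,0,0,1.48,-5.5,0,0,0,0,1.48,-5.5,0,0,0,0,1.48,-5.5,0,0,0,0,1.48,-5.5,0,0,0,0,1.48,-5.5,0,0,0,0,0,0,-3,0,0,0,0,0,0,0,0,0], "jaw": 0}}

```text
time: 2.35
ee_pos: [0.5026, -0.3152, 0.2113]
tool_rot: [-3.063, 0.692, 0.012]
ft_force: [0.1, -0.7, -0.3]
opening: 0.006
grip_force: 0.0
```

```bash
python3 - <<'E'
from h import *
import pickle
s=state(); print(s["ee_pos"],s["tool_rot"],s["time"],s["opening"],bot.nose_length,s["ft_force"])
c=cams.camera("wrist"); P=pose(c,s); pickle.dump((c,s),open("w1.pkl","wb"))
im=c["color"][...,::-1].copy()
for X in [(.5045,-.315,.052),(.518,-.2565,.052),(.5316,-.1975,.052)]:
    u=w2px(c,P,X)[0]; print(u)
    cv2.drawMarker(im,(int(u[0]),int(u[1])),(0,0,255),0,8)
cv2.imwrite("pics/w1.png",im)
E
```

```text
[ 0.50261862 -0.31515319  0.21130045] [-3.06291535  0.69215352  0.01159859] 2.35 0.00552068697452497 0.022 [ 0.05243556 -0.69231855 -0.31585772]
[321.79695919 185.7684644 ]
[267.63109864 197.31481939]
[214.43951153 208.6697859 ]
```

View pics/w1.png

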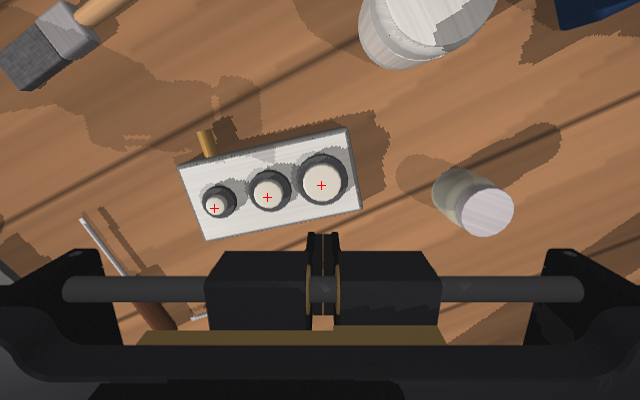

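The wrist image shows the keys near (322,182), (269,191) and (215,206), within a few mm of the predicted marks. I'll refine with the white centroids.

```bash
python3 - <<'E'
from h import *
import pickle
c,s=pickle.load(open("w1.pkl","rb")); P=pose(c,s)
g=cv2.cvtColor(c["color"],cv2.COLOR_RGB2HSV)
m=((g[...,2]>180)&(g[...,1]<60)).astype(np.uint8)
n,l,st,ce=cv2.connectedComponentsWithStats(m)
for i in range(1,n):
    if 100<st[i,4]<3000: print(st[i],ce[i].round(1),px2w(c,P,ce[i],.052)[0].round(4))
E
```

```text
[ 376    0   94   53 2992] [415.5  20.2] [ 0.6081 -0.4583  0.052 ]
[362  21  42  43 559] [375.8  43.7] [ 0.6059 -0.4187  0.052 ]
[ 303  165   38   36 1056] [321.4 182.8] [ 0.5076 -0.316   0.052 ]
[254 182  28  26 562] [267.2 194.5] [ 0.521  -0.2576  0.052 ]
[ 462  189   52   47 1904] [487.3 212.2] [ 0.3988 -0.4665  0.052 ]
[206 198  18  17 238] [214.4 206. ] [ 0.5343 -0.1992  0.052 ]
[ 79 219  44  56 119] [ 98.  243.7] [ 0.5525 -0.0543  0.052 ]
```

Call:
{"name": "servo_tool", "arguments": {"steps": [0.45,-0.05,-5,0,0,0,0,0,-5,0,0,0,0,0,-3,0,0,0,0,0,0,0,0,0,0,0,0,0,0,0]}}

```text
time: 3.02
ee_pos: [0.5107, -0.3159, 0.087]
tool_rot: [3.064, -0.687, 0.006]
ft_force: [-0.3, 0.4, 1.2]
opening: 0.008
grip_force: 0.0
```

Call:
{"name": "servo_tool", "arguments": {"steps": [-0.2,0,-1,0,0,0,0,0,-0.4,0,0,0,0,0,-0.2,0,0,0,0,0,0,0,0,0]}}

```text
time: 3.52
ee_pos: [0.5075, -0.3158, 0.0692]
tool_rot: [3.065, -0.689, 0.002]
ft_force: [0.1, 1.2, 4.5]
opening: 0.005
grip_force: 2.2
```

Call:
{"name": "servo_tool", "arguments": {"steps": [0,0,-0.2,0,0,0,0,0,-0.1,0,0,0,0,0,0,0,0,0]}}

```text
time: 3.9
ee_pos: [0.5075, -0.3159, 0.0682]
tool_rot: [3.065, -0.688, 0.002]
ft_force: [-4.3, 4.7, 15.0]
opening: 0.006
grip_force: 7.8
```

Call:
{"name": "servo_tool", "arguments": {"steps": [0,0,2.5,0,0,0,0,0,0,0,0,0,1.34,5.84,0,0,0,0,0,0,0,0,0,0,0,0,0,0,0,0]}}

```text
time: 4.53
ee_pos: [0.52, -0.2573, 0.0896]
tool_rot: [3.065, -0.689, -0.003]
ft_force: [0.4, 0.1, -0.6]
opening: 0.006
grip_force: 0.0
```

Call:
{"name": "servo_tool", "arguments": {"steps": [0,0,-1.2,0,0,0,0,0,-0.7,0,0,0,0,0,-0.4,0,0,0,0,0,-0.15,0,0,0,0,0,0,0,0,0]}}

```text
time: 5.15
ee_pos: [0.5198, -0.2581, 0.0682]
tool_rot: [3.064, -0.689, -0.002]
ft_force: [-5.4, 2.2, 14.7]
opening: 0.007
grip_force: 7.6
```

Middle is bottomed. Now the small key.

Call:
{"name": "servo_tool", "arguments": {"steps": [0,0,2.5,0,0,0,0,0,0,0,0,0,1.38,5.84,0,0,0,0,0,0,0,0,0,0,0,0,0,0,0,0]}}

```text
time: 5.78
ee_pos: [0.5338, -0.1989, 0.0901]
tool_rot: [3.065, -0.689, -0.003]
ft_force: [-0.3, -0.4, 0.5]
opening: 0.006
grip_force: 0.0
```

Call:
{"name": "servo_tool", "arguments": {"steps": [0,0,-1.2,0,0,0,0,0,-0.7,0,0,0,0,0,-0.4,0,0,0,0,0,-0.15,0,0,0,0,0,0,0,0,0]}}

```text
time: 6.4
ee_pos: [0.5335, -0.1997, 0.0683]
tool_rot: [3.064, -0.689, -0.002]
ft_force: [-5.3, 1.2, 13.2]
opening: 0.005
grip_force: 6.6
```

Call:
{"name": "servo_tool", "arguments": {"steps": [0,0,6,0,0,0,0,0,6,0,0,0,0,0,5,0,0,0,-0.55,5.2,0,0,0,4.2,-0.55,5.2,0,0,0,4.2,-0.55,5.2,0,0,0,4.2,-0.55,5.2,0,0,0,4.2,-0.55,5.2,0,0,0,4.2,-0.55,5.2,0,0,0,4.2,-0.55,5.2,0,0,0,4.2,-0.55,5.2,0,0,0,4.2,0,0,0,0,0,0,0,0,0,0,0,0], "jaw": 0.75}}

```text
time: 8.02
ee_pos: [0.49, 0.2167, 0.236]
tool_rot: [3.133, 0.225, -0.002]
ft_force: [0.4, -0.3, 0.7]
opening: 0.75
grip_force: 0.0
```

```bash
python3 - <<'E'
from h import *
import pickle
s=state(); print(s["ee_pos"],s["tool_rot"],s["opening"],s["joint_positions"].round(2))
print(R.from_rotvec(s["tool_rot"]).as_matrix().round(3))
c=cams.camera("wrist"); P=pose(c,s); pickle.dump((c,s),open("w2.pkl","wb"))
im=c["color"][...,::-1].copy()
print(w2px(c,P,[(.535,.2175,.038),(.535,.2175,.1)]))
cv2.imwrite("pics/w2.png",cv2.resize(im,(800,500)))
E
```

```text
[0.49001992 0.21670771 0.23597997] [ 3.13293135e+00  2.25026883e-01 -1.66141840e-03] 0.7503104201163558 [ 0.72  0.24 -0.22 -0.   -1.11  1.  ]
[[ 0.99   0.143 -0.001]
 [ 0.143 -0.99  -0.001]
 [-0.001  0.001 -1.   ]]
[[327.27688371 141.69948419]
 [328.29020166 149.52912733]]
```

View pics/w2.png

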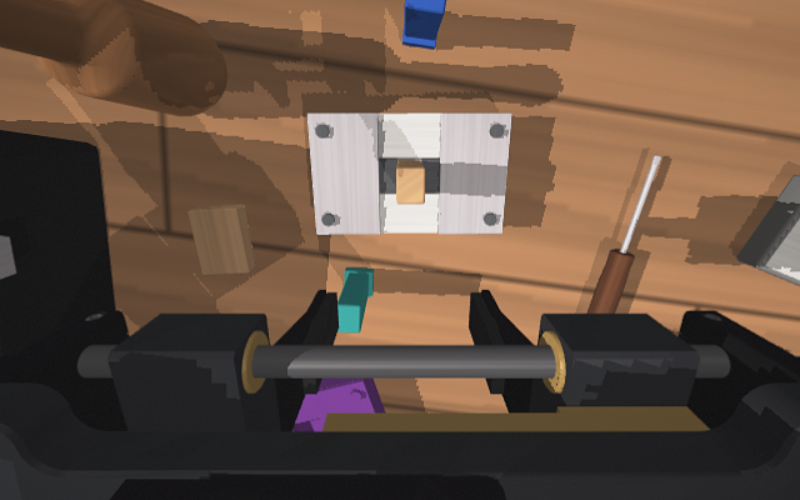

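The wrist view shows the seat centre (screw diagonals) at (409.5,177) and the block top at about (411,184). The predictions were (409,177) and (410,187), so I'm going straight down.

Call:
{"name": "servo_tool", "arguments": {"steps": [4.5,0.1,-2,0,0,0,0,0,-5,0,0,0,0,0,-5,0,0,0,0,0,-3.5,0,0,0,0,0,0,0,0,0,0,0,0,0,0,0]}}

```text
time: 8.82
ee_pos: [0.5365, 0.2179, 0.0831]
tool_rot: [-3.133, -0.224, -0.004]
ft_force: [-0.3, 0.1, 0.1]
opening: 0.751
grip_force: 0.0
```

Call:
{"name": "servo_tool", "arguments": {"steps": [0,0,0,0,0,0,0,0,0,0,0,0,0,0,0,0,0,0,0,0,0,0,0,0,0,0,0,0,0,0,0,0,0,0,0,0], "jaw": 0, "newtons": 45}}

```text
time: 9.57
ee_pos: [0.5352, 0.218, 0.0815]
tool_rot: [3.133, 0.226, -0.0]
ft_force: [0.4, -0.3, 0.1]
opening: 0.251
grip_force: 45.0
```

Call:
{"name": "servo_tool", "arguments": {"steps": [0,0,0.1,0,0,0,-0.028,0.198,0,0,0,0,-0.028,0.198,0,0,0,0,-0.042,0.297,0,0,0,0,0,0,0,0,0,0,0,0,0,0,0,0]}}

```text
time: 10.32
ee_pos: [0.5342, 0.2233, 0.0824]
tool_rot: [3.131, 0.225, -0.002]
ft_force: [0.9, -4.6, -0.0]
opening: 0.248
grip_force: 45.0
```

Call:
{"name": "servo_tool", "arguments": {"steps": [-0.028,0.198,0,0,0,0,0,0,0,0,0,0,0,0,0,0,0,0]}}

```text
time: 10.7
ee_pos: [0.5339, 0.2252, 0.0823]
tool_rot: [3.13, 0.225, -0.003]
ft_force: [2.0, -5.1, 0.5]
opening: 0.25
grip_force: 45.0
```

Call:
{"name": "servo_tool", "arguments": {"steps": [0.056,-0.396,0,0,0,0,0.056,-0.396,0,0,0,0,0.042,-0.297,0,0,0,0,0.042,-0.297,0,0,0,0,0.042,-0.297,0,0,0,0,0.014,-0.099,0,0,0,0,0,0,0,0,0,0,0,0,0,0,0,0]}}

```text
time: 11.7
ee_pos: [0.5363, 0.2108, 0.0825]
tool_rot: [-3.131, -0.225, -0.001]
ft_force: [-2.5, 5.2, -1.7]
opening: 0.253
grip_force: 45.0
```

Call:
{"name": "servo_tool", "arguments": {"steps": [-0.056,0.396,0,0,0,0,-0.07,0.495,0,0,0,0,0,0,0,0,0,0,0,0,0.3,0,0,0,0,0,0.3,0,0,0,0,0,0,0,0,0]}}

```text
time: 12.45
ee_pos: [0.5355, 0.218, 0.089]
tool_rot: [-3.133, -0.225, -0.001]
ft_force: [-0.4, -0.5, -1.4]
opening: 0.253
grip_force: 45.0
```

It's free (1.4 N, just the block's weight). Lifting another 4 cm.

Call:
{"name": "servo_tool", "arguments": {"steps": [0,0,0.5,0,0,0,0,0,0.7,0,0,0,0,0,0.9,0,0,0,0,0,0.9,0,0,0,0,0,0.6,0,0,0,0,0,0.4,0,0,0,0,0,0,0,0,0,0,0,0,0,0,0,0,0,0,0,0,0]}}

```text
time: 13.58
ee_pos: [0.5351, 0.2179, 0.1282]
tool_rot: [3.133, 0.225, -0.001]
ft_force: [-0.2, -0.4, -1.2]
opening: 0.253
grip_force: 45.0
```

```bash
python3 - <<'E'
from h import *
s=state(); print(s["ee_pos"],s["grip_force"],s["ft_force"])
c=cams.camera("scene"); P=pose(c)
u=w2px(c,P,[(.535,.2175,.08)])[0].astype(int); print(u)
im=c["color"][...,::-1][u[1]-50:u[1]+50,u[0]-60:u[0]+60]
w=cams.camera("wrist")["color"][...,::-1]
cv2.imwrite("pics/s2.png",np.hstack([cv2.resize(im,(480,400),interpolation=2),cv2.resize(w[80:380,190:430],(320,400))]))
E
```

```text
[0.53509678 0.21790674 0.12818268] 44.98824260663241 [-0.19045112 -0.36372883 -1.16570352]
[404 199]
```

View pics/s2.png

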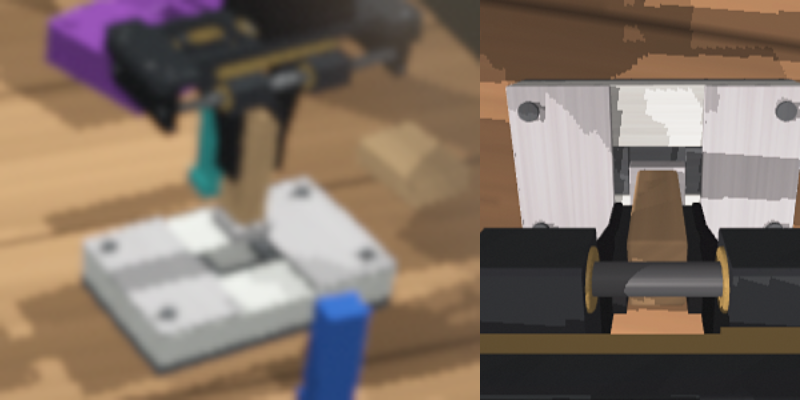

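The picture shows the block held upright between the fingers (left half, about (255,165)), with its foot clear of the window. The tool has risen 46.7 mm, so the foot is about 19 mm above the plates.

```bash
python3 -c "from plant import finish_job; print(finish_job())"
```

```text
the job is handed in; nothing more can be done
None
```

I pressed the three keys fully down in order, worked both jaws back, and freed the block. The job is handed in with the block held upright over the seat, its foot about 19 mm above the cover plates; no verdict was returned.

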